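Restock the chilled cheese keeper

ROBOT

A 6-joint arm with a two-finger parallel gripper is mounted at the origin on a cart in front of the work surface, level with it; the furniture and walls round the work are solid. World frame = base frame: x ahead of the robot, y to its left, z up, the work surface at z = 0. Lengths are in m, angles in degrees, forces in N, time in s.
With the tool pointing down it reaches from about 0.4 to 0.825 m from the base axis. Payload 7 kg.
Tool frame: the origin (TCP) lies on the centre line of the jaws, within the pads' length; the fingertips stand 19 mm ahead of it and the grasp point (between the pads) is the TCP; z points along the fingers, y is the line along which they close (so a half turn about z gives the same grasp; the last joint's range is limited). The gripper opens to 88 mm and grips with 3 to 60 N. Pads are 19 mm wide; open, the fingers measure 130 mm over their backs; the gripper's body (78 mm by 193 mm) begins 47 mm behind the grasp point.
Start: joints at [-46.92, 20.546, 0.682, 0, -70.136, -16.507], TCP at [0.302, -0.604, 0.246] pointing down, gripper open.
Joint ranges: [-176.03, 176.03], [-82.01, 121.73], [-58.28, 71.71], [-173.87, 95.51], [-174.79, -0.11], [-173.66, 173.66]. Speed limits (degrees/s): [136.94, 136.94, 172.46, 180, 180, 180].

INTERFACE

Orientations are given as [roll, pitch, yaw] about the fixed x, y, z axes, in that order (R = Rz(yaw) Ry(pitch) Rx(roll)).
In Python, from plant import * gives the robot as it stands. The module is installed in compiled form; this text tells all that it offers.
- The arm moves only by the tool play_rows, never from a script. Its argument "deltas" is a list of rows, each a list of 6 numbers: the shift along the world's x, y, z scaled (see below), then the turn, a rotation vector about the world's x, y, z scaled (see below). A call has 1 to 10 rows; each row shifts and turns the commanded pose from where the row before left it; what a row does not reach is not made up. The controller multiplies each number of a shift by 800 mm and each number of a turn by 180 degrees. A row lasts 1/10 s, in which the tool goes at most 50 mm and 8.59 degrees, less where a joint would pass 70% of its speed; a pose out of reach is approached as far as the arm can. A call with a number of a shift or a turn outside -1 to 1 is refused whole. A call with a gripper value outside its range is refused whole. "gripper" is the gripper command: -1 is shut, 1 is fully open, values between are in proportion, set as the call begins (left out, the last holds). The fingers move at their own pace and stop on an object; the grip force is fixed at half the most. Time passes only in rows, so rows that do not move let the fingers close. It gives the time, the measured TCP pose, the force, the opening and the grip force at its end, in the units of the state.
- get_obs(): the state, without advancing time (a new reading comes with each control period).
- snapshot(name): name is "scene" or "side" or "wrist"; returns (picture, depth): 400x640x3 uint8, blue, green, red; 400x640 float32, m along the optical axis (not along the pixel's ray), 0 where there is no reading.
- camera_model(name): a dict with "fx", "fy", "cx", "cy" (pixels), "world_to_cam" (4x4, takes a point from world to camera coordinates). Camera axes: x right, y down, z forward; pixel columns grow to the right and rows downward; lengths in m; the calibration is good to about 2 mm. A picture is of the moment at which its call begins: read the wrist's pose just before it. camera_model takes no time and is no camera call; for the wrist camera it gives the pose at the moment of the call.
- close_job(): hands the job in; it is judged then, once.
The state is a dict: "clock": time; "joint_pos": joint angles; "qvel": joint speeds; "tau": joint torques, N m; "tool_pos": TCP position; "orientation": TCP orientation; "force": force on the tool from outside, world axes, zero at the start; "moment": the same for the moment, N m; "opening": finger opening in m; "gripper_force": force on a finger pad.
Only numpy, scipy, OpenCV 4.12 (cv2) and the standard library are available. Lean on these libraries where they do the work, as an engineer would, in place of code of your own. Each camera call takes 0.05 s, during which the arm holds its last target. There are 200 camera calls.

TASK

Slide the cover of the chilled keeper fully open, take the flat tin out of it and set it down flat in the middle of the round wooden board, and lay every wrapped cheese portion that lies on the worktop in front (two or three of them) down inside the keeper's well. Then slide the cover fully shut, and only after that turn the keeper's thermostat dial so that its pointer stands on the one long mark of the scale. Do not knock over the pick pot or the jam jar.

Things in the scene. Friction and masses are not known exactly. Their poses are not given: they have to be found in the camera images.
- keeper: White fixed box, 280 (x) x 355 (y) x 70 mm; origin: centre of underside, +x to its back, +y to its left. Open well in front: x -130..0, y -167.5..92.5, floor z 15, walls to z 70, 10 mm thick at front and right. Behind it (x 0..140) a housing, top z 70, over which the cover opens. Left of it (y 92.5..177.5) a console, top z 70, with the dial. Rails to z 81 along x at y -175 and 100.
- well (a point): Centre of the well's floor; at (-65, -37.5, 15) mm in the keeper's frame and turning with it.
- cover (a joint): Slide of the keeper's clear flat cover, in m: 0 = fully shut (over the well), 0.138 = fully open (pushed back, along the keeper's +x, over the housing). It stays where it is left; sliding it takes about 2 N. At the start it is shut or partly open.
- cover_grip (a point): Top centre of the cover's handle, a black rib 12 mm thick (keeper x), 90 long (keeper y), standing 28 mm above the cover plate. Plate top z 77 mm, rib top (this point) z 105 over the worktop. At cover = 0 it is at (-115, -37.5) mm in the keeper's frame; it moves with the cover. The plate's front edge is 23 mm in front of it.
- dial (a joint): Thermostat dial in rad, growing clockwise seen from above, stops at 0 and 5.68. At 0 its white pointer would point to the keeper's front (-x), at pi/2 to its left (+y), at 3.14 straight to its back (+x), where the scale's one long white mark is (twelve others are short, 0.39 rad apart). Stays where left; turning takes 0.03 N m.
- dial_grip (a point): Top centre of the dial, on its axis, 102 mm over the worktop, at (-65, 135) mm in the keeper's frame. Black skirt disc of 42 mm diameter, 8 mm high, on it a grip bar 40 mm long, 12 wide, 23 high along the pointer; the white line marks the pointer end. This point turns with the dial: its -x axis is the pointer's direction.
- tin: Flat oblong tin, 63 (x) x 105 (y) x 24 mm high, closed, 0.15 kg; lies in the keeper's well at the start. Origin: centre of its underside; y is its long axis. Grip it across x (60 mm).
- board: Round wooden board, 150 mm diameter, 20 mm thick, fixed to the worktop. Origin: centre of its underside.
- portion_a: Film-wrapped wedge of cheese lying flat, 69 (x) x 101 (y) x 47 mm high, 0.2 kg. Origin: centre of its underside's bounding box. Triangular seen from above: full width at its -y end, tapering to a blunt point at its +y end; grip it across x, about 15 mm towards -y from the origin, where it is 40 to 50 mm wide. May be absent.
- portion_b: The same kind of wedge, 65 (x) x 106 (y) x 42 mm high, 0.2 kg; same axes. May be absent.
- portion_c: The same kind of wedge, 58 (x) x 111 (y) x 44 mm high, 0.2 kg; same axes. May be absent.
- pot: Small pot of tasting picks, 48 mm diameter, 79 mm high, loose bystander. Origin: centre of its underside.
- jar: Jam jar with a lid, 75 mm diameter, 92 mm high, loose bystander. Origin: centre of its underside.
There are look-alikes about, which are no part of the job. Leave any green look-alike of the portion_b alone.

How it is judged (in metres and radians):
On the way, in this order (a step that is already met when the one before it is completed fails the run):
1. the cover is slid fully open (value of joint cover above 0.125 m), for 0.2 s.
2. the tin rests on the round board and every portion lies in the well, all let go (horizontal distance between tin and board below 0.04 m and z of tin in the frame of board between 0.013 and 0.028 m and angle between tin's own z axis and vertical below 0.15 rad and x of portion_a in the frame of well between -0.065 and 0.065 m and y of portion_a in the frame of well between -0.13 and 0.13 m and z of portion_a in the frame of well between -0.01 and 0.05 m and x of portion_b in the frame of well between -0.065 and 0.065 m and y of portion_b in the frame of well between -0.13 and 0.13 m and z of portion_b in the frame of well between -0.01 and 0.05 m and x of portion_c in the frame of well between -0.065 and 0.065 m and y of portion_c in the frame of well between -0.13 and 0.13 m and z of portion_c in the frame of well between -0.01 and 0.05 m and linear speed of tin below 0.03 m/s and contact force between the fingers and tin below 0.1 N and contact force between the fingers and portion_a below 0.1 N and contact force between the fingers and portion_b below 0.1 N and contact force between the fingers and portion_c below 0.1 N), for 0.2 s.
3. the cover is slid fully shut over them (value of joint cover below 0.006 m), for 0.2 s.
4. the dial's pointer is on the long mark (value of joint dial between 3.02 and 3.26 rad), for 0.2 s.
At the end, for the whole second after the job is handed in: Cover within 6 mm of shut; dial within 0.12 rad of the long mark; tin lying flat (within 0.15 rad) and at rest on the round board, its centre within 40 mm of the board's; every portion present inside the well (all of step 4 and value of joint cover below 0.006 m and horizontal distance between tin and board below 0.04 m and z of tin in the frame of board between 0.013 and 0.028 m and angle between tin's own z axis and vertical below 0.15 rad and x of portion_a in the frame of well between -0.065 and 0.065 m and y of portion_a in the frame of well between -0.13 and 0.13 m and z of portion_a in the frame of well between -0.01 and 0.05 m and x of portion_b in the frame of well between -0.065 and 0.065 m and y of portion_b in the frame of well between -0.13 and 0.13 m and z of portion_b in the frame of well between -0.01 and 0.05 m and x of portion_c in the frame of well between -0.065 and 0.065 m and y of portion_c in the frame of well between -0.13 and 0.13 m and z of portion_c in the frame of well between -0.01 and 0.05 m and linear speed of tin below 0.02 m/s); the robot touches nothing.
It fails at once if the pick pot or the jam jar is knocked over (tilted more than 0.6 rad) (angle between any of pot, jar's own z axis and vertical above 0.6 rad).
Of portion_a, portion_b, portion_c only 2 to 3 are there at a start; the rules pass over those that are not, and their reading is None.
At some moment in a run one of portion_a, portion_b, portion_c may be knocked a few centimetres aside while the robot is not near it.
Once in a run the grip may slacken for a moment while it holds something.
It also fails if it takes over 210 s, if anything falls off the work surface, if the arm or the gripper's body presses on something with over 40 N, if the wrist force passes 120 N, or if a joint passes its speed limit or range.

## Working session

There is one attempt and no reset: what is moved stays moved. The work goes in short steps, Python scripts to look and compute and a tool call to move; the robot and the scene stay as the last step left them, time stands still between calls to the robot, and variables do not carry over. Pictures are saved under pics/ and viewed, at most 14 in all, crops included, and the job is handed in when it is done.

Besides the shell and the picture viewer there is one more tool, called after "Emit:" by a JSON object that holds its "op" and its "data", one argument or row to a line. play_rows: Moves the arm, as the interface text tells. Its arguments: {"type":"object","properties":{"deltas":{"type":"array","items":{"type":"array","items":{"type":"number","minimum":-1,"maximum":1}}},"gripper":{"type":"number"}},"required":["deltas"]}

```bash
mkdir -p pics
cat > h.py <<'E'
from plant import *
import numpy as np, cv2
def cloud(name):
    m=camera_model(name); im,d=snapshot(name)
    v,u=np.mgrid[0:400,0:640]
    P=np.stack([(u-m['cx'])/m['fx']*d,(v-m['cy'])/m['fy']*d,d,np.ones_like(d)],-1)@np.linalg.inv(m['world_to_cam']).T
    P=P[...,:3]; P[d==0]=np.nan
    return im,P
def proj(name,p):
    m=camera_model(name); c=m['world_to_cam']@np.append(p,1); return m['fx']*c[0]/c[2]+m['cx'],m['fy']*c[1]/c[2]+m['cy']
E
python3 - <<'E'
from h import *
s=get_obs(); print({k:np.round(v,3) for k,v in s.items()})
for n in("scene","side"):
    im,P=cloud(n); np.save(n+'.npy',P); cv2.imwrite(f'pics/{n}0.png',im)
    print(n,np.linalg.inv(camera_model(n)['world_to_cam']).round(2).tolist())
E
```

```text
{'clock': np.float64(0.0), 'joint_pos': array([-4.6920e+01,  2.0591e+01,  6.3200e-01, -2.2000e-02, -7.0135e+01,
       -1.6506e+01]), 'qvel': array([-0.034, -0.011, -0.097, -0.02 ,  0.042,  0.05 ]), 'tau': array([ 1.0000e-03, -5.8272e+01,  2.9306e+01,  6.9970e+00,  7.0000e-03,
       -0.0000e+00]), 'tool_pos': array([ 0.302, -0.603,  0.245]), 'orientation': array([ 1.79903e+02, -7.00000e-03, -1.53434e+02]), 'force': array([0.38 , 0.067, 0.376]), 'moment': array([-0.017, -0.011, -0.057]), 'gripper_force': np.float64(0.0), 'opening': np.float64(0.088)}
scene [[-0.79, -0.32, 0.53, -0.1], [-0.61, 0.44, -0.66, 0.9], [-0.02, -0.84, -0.54, 0.74], [0.0, 0.0, 0.0, 1.0]]
side [[0.87, -0.22, 0.44, 0.13], [-0.49, -0.43, 0.76, -0.64], [0.02, -0.87, -0.49, 0.55], [0.0, 0.0, 0.0, 1.0]]
```

View pics/scene0.png

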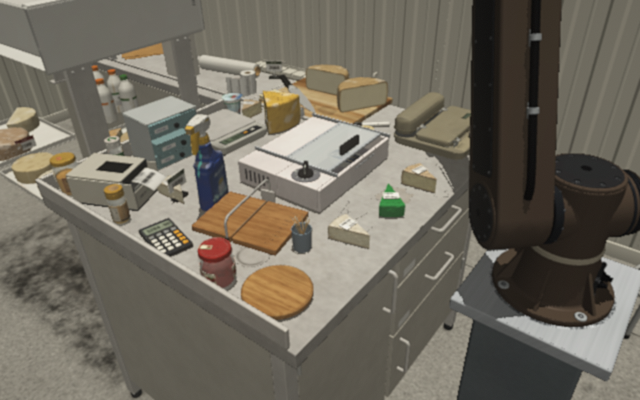

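View pics/side0.png

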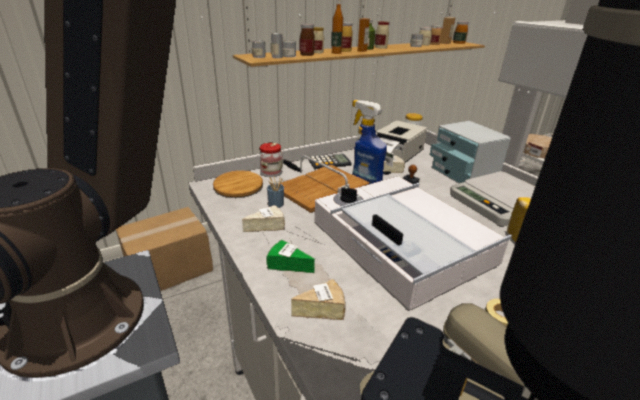

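The scene shows wedges at scene px (418,177) and (349,231), with a green look-alike at (392,202). The round board is at (277,291), and the rectangular board at (250,220) is a decoy. The jar is at (216,262), the pot at (302,237), and the keeper's handle at (349,146) with the dial at (305,170). I'll make a top-down rendering to measure from.

```bash
cat >> h.py <<'E'
def ortho(clouds,x0,x1,y0,y1,res,zmax=0.3):
    # image: up = +x, left = +y
    H=int((x1-x0)/res);W=int((y1-y0)/res); Z=np.full((H,W),-1.);I=np.zeros((H,W,3),np.uint8)
    for im,P in clouds:
        p=P.reshape(-1,3);c=im.reshape(-1,3);k=np.isfinite(p).all(1)&(p[:,2]<zmax)&(p[:,2]>-.03);p=p[k];c=c[k]
        r=((x1-p[:,0])/res).astype(int);q=((y1-p[:,1])/res).astype(int)
        k=(r>=0)&(r<H)&(q>=0)&(q<W);p,c,r,q=p[k],c[k],r[k],q[k]
        o=np.argsort(p[:,2]);p,c,r,q=p[o],c[o],r[o],q[o]
        b=p[:,2]>Z[r,q]-.003
        Z[r[b],q[b]]=p[b,2];I[r[b],q[b]]=c[b]
    return I,Z
E
python3 - <<'E'
from h import *
cl=[(cv2.imread(f'pics/{n}0.png'),np.load(n+'.npy')) for n in('scene','side')]
I,Z=ortho(cl,.2,1.0,-.5,.55,.002)
I=cv2.medianBlur(I,3)
h=cv2.applyColorMap((np.clip(Z/.12,0,1)*255).astype(np.uint8),cv2.COLORMAP_JET);h[Z<-.5]=0
big=np.hstack([I])
for k in range(0,11):
    y=.5-.1*k;q=int((.55-y)/.002); cv2.line(I,(q,0),(q,6),(0,0,255),1);cv2.putText(I,f'{y:.1f}',(q-8,16),0,.35,(0,0,255))
for k in range(0,8):
    x=.9-.1*k;r=int((1-x)/.002); cv2.line(I,(0,r),(6,r),(0,0,255),1);cv2.putText(I,f'{x:.1f}',(8,r+3),0,.35,(0,0,255))
cv2.imwrite('pics/ortho.png',cv2.resize(I,None,fx=1.5,fy=1.5,interpolation=0)[:600])
E
```

```text
(no output)
```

View pics/ortho.png

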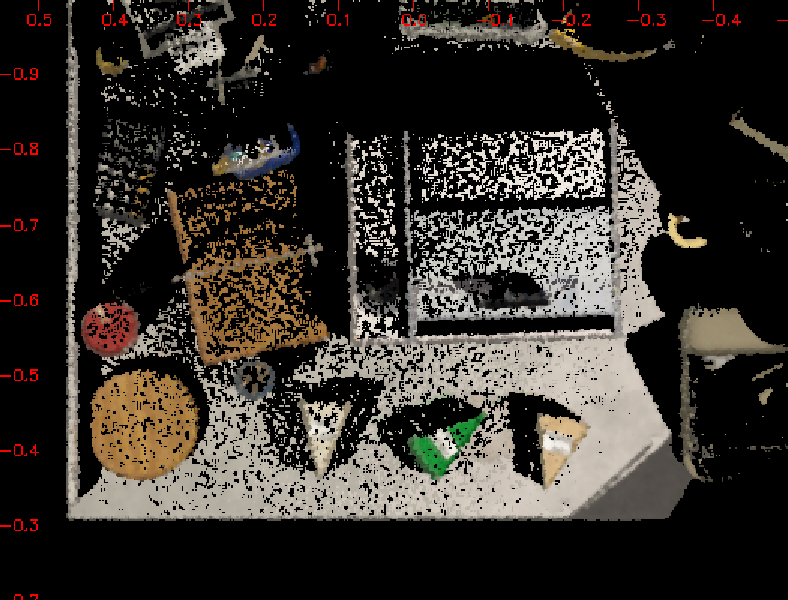

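The top-down view gives an almost axis-aligned keeper (x 0.545–0.825, y −0.275..0.085), the cover a little open, wedges near (0.42, 0.115) and (0.41, −0.19), and the green one between them. Next come precise fits.

```bash
cat > m.py <<'E'
from h import *
def pts(P,im,x,y,z):
    k=(P[...,0]>x[0])&(P[...,0]<x[1])&(P[...,1]>y[0])&(P[...,1]<y[1])&(P[...,2]>z[0])&(P[...,2]<z[1])
    return P[k]
E
python3 - <<'E'
from m import *
C={n:np.load(n+'.npy') for n in('scene','side')}
def rect(n,p):
    r=cv2.minAreaRect((p[:,:2]*1000).astype(np.float32)); print(n,len(p),np.round(r[0],1),np.round(r[1],1),round(r[2],1),'z',np.percentile(p[:,2],[5,50,95]).round(4))
for s in C:
    P=C[s]; print(s)
    k=lambda *a:pts(P,None,*a)
    rect('keeper',k((.5,.87),(-.3,.11),(.06,.086)))
    rect('rib',k((.52,.8),(-.2,-.03),(.09,.12)))
    rect('dial',k((.52,.75),(.005,.08),(.078,.13)))
    rect('dialbar',k((.52,.75),(.005,.08),(.092,.13)))
    f=k((.53,.56),(-.26,.08),(.03,.065)); a=np.polyfit(f[:,1],f[:,0],1); print('front',a)
    for n,y,x in(('p1',(.05,.18),(.35,.5)),('p2',(-.25,-.13),(.34,.48)),('green',(-.1,.02),(.34,.48))):
        q=k(x,y,(.012,.06)); t=q[q[:,2]>q[:,2].max()-.006]; rect(n,q); rect(n+'top',t)
        c,tri=cv2.minEnclosingTriangle((t[:,:2]*1000).astype(np.float32)[:,None]); print(tri[:,0].round(0).tolist())
    for n,x,y,z in(('board',(.33,.53),(.25,.45),(.012,.026)),('jar',(.5,.62),(.34,.46),(.08,.11)),('pot',(.45,.53),(.17,.26),(.03,.1))):
        p=k(x,y,z); c,r=cv2.minEnclosingCircle((p[:,:2]*1000).astype(np.float32)); print(n,np.round(c,1),round(r,1),p[:,2].max().round(3))
E
```

```text
scene
keeper 5958 [686.9 -94.2] [287.6 364.7] 1.9 z [0.0658 0.0727 0.0806]
rib 155 [ 597.4 -133.1] [14.5 90.3] 3.5 z [0.0909 0.1016 0.1074]
dial 198 [664.7  34.3] [ 58.7 164.6] 89.8 z [0.0786 0.082  0.1036]
dialbar 57 [617.6  38.3] [11.9 43.6] 33.1 z [0.0935 0.102  0.1045]
front [-0.01945056  0.54596062]
p1 761 [414.3 122.1] [ 62.3 100.2] 84.7 z [0.0149 0.0379 0.0439]
p1top 247 [418.9 110.8] [97.  53.7] 12.1 z [0.0407 0.042  0.0451]
[[462.0, 80.0], [360.0, 126.0], [465.0, 148.0]]
p2 599 [ 395.7 -188.5] [65.6 97.6] 75.9 z [0.0149 0.0382 0.049 ]
p2top 124 [ 395.9 -191.1] [53.3 88. ] 83.2 z [0.0462 0.0477 0.0506]
[[345.0, -173.0], [445.0, -166.0], [428.0, -244.0]]
green 554 [401.4 -51.4] [ 61.9 105.4] 20.4 z [0.0151 0.0389 0.0442]
greentop 178 [405.8 -52.2] [ 54.2 101.6] 22.3 z [0.0412 0.0425 0.0452]
[[365.0, -47.0], [402.0, 28.0], [453.0, -95.0]]
board [459.5 337.7] 109.2 0.026
jar [563.7 404.6] 36.0 0.096
pot [492.7 209.9] 26.0 0.081
side
keeper 9872 [687.9 -94.2] [284.2 359.2] 1.6 z [0.0666 0.0768 0.0808]
rib 335 [ 599.7 -135. ] [14.  90.1] 1.5 z [0.091  0.1023 0.1071]
dial 258 [673.2  30.2] [153.1  50.3] 0.0 z [0.0795 0.0876 0.1045]
dialbar 103 [618.3  37.4] [15.2 39.7] 33.0 z [0.0926 0.1007 0.1048]
front [-0.02874225  0.54639828]
p1 710 [422.  126.8] [ 61.1 104.3] 72.5 z [0.0144 0.0364 0.0446]
p1top 273 [421.9 127.1] [57.4 98.9] 69.9 z [0.0407 0.0423 0.0451]
[[352.0, 122.0], [471.0, 151.0], [463.0, 82.0]]
p2 1421 [ 407.3 -183.6] [61.9 99.1] 57.6 z [0.0157 0.0439 0.049 ]
p2top 606 [ 400.3 -201.7] [94.7 60.4] 2.9 z [0.0453 0.0467 0.0496]
[[435.0, -241.0], [349.0, -177.0], [453.0, -166.0]]
green 961 [421.4 -42.3] [ 59.  105.2] 53.5 z [0.015  0.0387 0.0442]
greentop 387 [423.  -42.8] [56.5 95.9] 53.8 z [0.0406 0.0421 0.0448]
[[448.0, -95.0], [365.0, -36.0], [416.0, 12.0]]
board [430.9 395.2] 111.7 0.026
jar [565.6 403. ] 35.7 0.098
pot [494.9 209.9] 25.1 0.082
```

Emit:
{"op": "play_rows", "data": {
  "deltas": [
    [0.031,0.049,0,0,0,0.036],
    [0.031,0.049,0,0,0,0.036],
    [0.031,0.049,0,0,0,0.036],
    [0.031,0.049,0,0,0,0.036],
    [0.031,0.049,0,0,0,0.036],
    [0.031,0.049,0,0,0,0.036],
    [0.031,0.049,0,0,0,0.036],
    [0.031,0.049,0,0,0,0.036],
    [0.031,0.049,0,0,0,0.036],
    [0.031,0.049,0,0,0,0.036]
  ],
  "gripper": -0.3
}}

```text
clock: 1.1
tool_pos: [0.5505, -0.2098, 0.2454]
orientation: [180.0, 0.0, -88.4]
force: [0.6, -0.7, 0.2]
opening: 0.0307
gripper_force: 0.0
```

Run:
```python
from h import *
s=get_obs(); print({k:np.round(s[k],3) for k in('clock','joint_pos','tool_pos','orientation','opening')})
im,P=cloud('wrist'); np.save('w1.npy',P); cv2.imwrite('pics/w1.png',im)
```

```text
{'clock': np.float64(1.1), 'joint_pos': array([-1.8670e+00,  1.2533e+01, -1.0523e+01, -8.0000e-03, -6.6957e+01,
        3.5180e+00]), 'tool_pos': array([ 0.55 , -0.21 ,  0.245]), 'orientation': array([ 1.79988e+02,  8.00000e-03, -8.83530e+01]), 'opening': np.float64(0.031)}
```

View pics/w1.png

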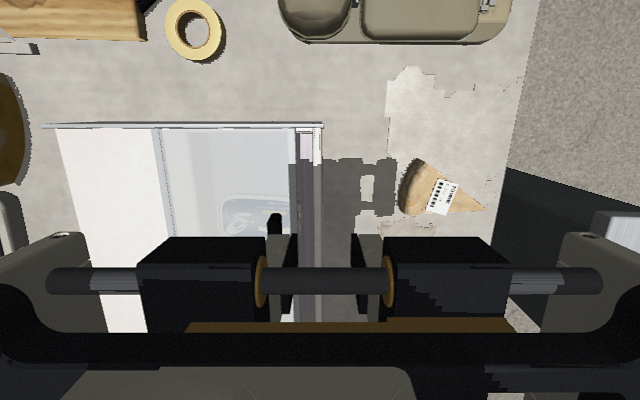

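Emit:
{"op": "play_rows", "data": {
  "deltas": [
    [0.03,0.0475,0,0,0,0],
    [0.03,0.0475,0,0,0,0],
    [0,0,0,0,0,0],
    [0,0,-0.06,0,0,0],
    [0,0,-0.06,0,0,0],
    [0,0,-0.03,0,0,0],
    [0,0,-0.03,0,0,0],
    [0,0,0,0,0,0],
    [0,0,0,0,0,0]
  ]
}}

```text
clock: 2.05
tool_pos: [0.5978, -0.136, 0.1018]
orientation: [179.9, -0.0, -88.6]
force: [-0.1, 0.2, 0.7]
opening: 0.0303
gripper_force: 0.0
```

Emit:
{"op": "play_rows", "data": {
  "deltas": [
    [0,0,0,0,0,0],
    [0,0,0,0,0,0],
    [0,0,0,0,0,0],
    [0,0,0,0,0,0]
  ],
  "gripper": -1
}}

```text
clock: 2.45
tool_pos: [0.5987, -0.1357, 0.1027]
orientation: [-179.9, -0.0, -88.6]
force: [0.3, -0.5, 4.5]
opening: 0.0119
gripper_force: 30.0
```

Emit:
{"op": "play_rows", "data": {
  "deltas": [
    [0.01,0.0002,0,0,0,0],
    [0.018,0.0004,0,0,0,0],
    [0.018,0.0004,0,0,0,0],
    [0.018,0.0004,0,0,0,0],
    [0.018,0.0004,0,0,0,0],
    [0.018,0.0004,0,0,0,0],
    [0.018,0.0004,0,0,0,0],
    [0.018,0.0004,0,0,0,0],
    [0.006,0.0001,0,0,0,0],
    [0,0,0,0,0,0]
  ]
}}

```text
clock: 3.45
tool_pos: [0.7134, -0.1324, 0.1028]
orientation: [-179.8, 0.0, -88.6]
force: [1.4, 3.7, 4.9]
opening: 0.0121
gripper_force: 30.0
```

Emit:
{"op": "play_rows", "data": {
  "deltas": [
    [0.004,0,0,0,0,0],
    [0,0,0,0,0,0],
    [0,0,0,0,0,0]
  ]
}}

```text
clock: 3.75
tool_pos: [0.7137, -0.1324, 0.1027]
orientation: [179.9, 0.0, -88.6]
force: [-7.2, 4.8, 10.5]
opening: 0.0121
gripper_force: 30.0
```

Emit:
{"op": "play_rows", "data": {
  "deltas": [
    [0,0,0,0,0,0],
    [0,0,0,0,0,0],
    [0,0,0.03,0,0,0],
    [0,0,0.06,0,0,0],
    [0,0,0.06,0,0,0],
    [-0.06,0,0.06,0,0,0],
    [-0.06,0,0.02,0,0,0],
    [-0.06,0,0,0,0,0],
    [-0.06,0,0,0,0,0],
    [0,0,0,0,0,0]
  ],
  "gripper": 0
}}

```text
clock: 4.75
tool_pos: [0.5305, -0.1335, 0.2735]
orientation: [180.0, 0.1, -88.7]
force: [1.6, -0.3, 1.3]
opening: 0.0435
gripper_force: 0.0
```

Run:
```python
from h import *
s=get_obs(); print({k:np.round(s[k],3) for k in('clock','tool_pos','orientation','opening')})
for n in('wrist','scene','side'):
    im,P=cloud(n); np.save(n+'2.npy',P); cv2.imwrite(f'pics/{n}2.png',im)
```

```text
{'clock': np.float64(4.75), 'tool_pos': array([ 0.531, -0.133,  0.273]), 'orientation': array([ 1.79991e+02,  6.10000e-02, -8.86720e+01]), 'opening': np.float64(0.043)}
```

View pics/wrist2.png

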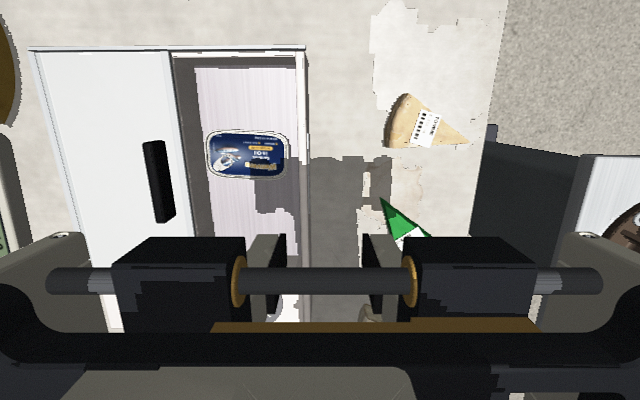

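The cover is open. The tin at px (247,155) lies with its long axis along keeper x, so I grip it across world y. Next I measure the tin, the wedges and the board.

Run:
```python
from m import *
P=np.load('wrist2.npy')
t=pts(P,0,(.555,.70),(-.27,-.05),(.032,.05))
r=cv2.minAreaRect((t[:,:2]*1000).astype(np.float32)); print('tin',r,np.median(t[:,2]))
q=pts(P,0,(.33,.5),(-.28,-.12),(.035,.06)); print('p2',len(q),cv2.minAreaRect((q[:,:2]*1000).astype(np.float32)))
c,tri=cv2.minEnclosingTriangle((q[:,:2]*1000).astype(np.float32)[:,None]); print(tri[:,0].round(0).tolist(),np.percentile(q[:,2],95))
for n in('scene2','side2'):
    B=pts(np.load(n+'.npy'),0,(.33,.52),(.27,.45),(.016,.024)); B=B[(B[:,0]<.5)]
    B=B[np.hypot(B[:,0]-.435,B[:,1]-.355)<.09]
    c,rr=cv2.minEnclosingCircle((B[:,:2]*1000).astype(np.float32)); print('board',c,rr)
```

```text
tin ((622.7350463867188, -159.7552490234375), (141.78408813476562, 214.1043701171875), 1.872639775276184) 0.037452456368222475
p2 2551 ((410.1753845214844, -182.7994384765625), (64.09761047363281, 98.16790008544922), 57.65264892578125)
[[438.0, -243.0], [348.0, -176.0], [461.0, -170.0]] 0.04855747561098722
board (435.2190856933594, 362.1261901855469) 75.13651275634766
board (439.1270751953125, 364.78192138671875) 79.6171875
```

Run:
```python
from m import *
P=np.load('wrist2.npy')
m=((P[...,2]>.033)&(P[...,2]<.046)).astype(np.uint8); m=cv2.morphologyEx(m,cv2.MORPH_OPEN,np.ones((3,3)))
n,l=cv2.connectedComponents(m); k=l==l[155,247]
t=P[k]; print(len(t),cv2.minAreaRect((t[:,:2]*1000).astype(np.float32)),np.median(t[:,2]))
B=[]
for n in('scene2','side2'):
    b=np.load(n+'.npy');k=(abs(b[...,2]-.02)<.005)&(np.hypot(b[...,0]-.435,b[...,1]-.36)<.085)
    b=b[k];print(np.percentile(b[:,:2],[1,99],axis=0),b[:,:2].mean(0),np.median(b[:,2]))
```

```text
3881 ((630.4510498046875, -156.95272827148438), (63.00979232788086, 104.6810073852539), 88.28622436523438) 0.037285419017604404
[[0.36525383 0.29438821]
 [0.50358854 0.42644787]] [0.43170914 0.3646122 ] 0.020411314695774785
[[0.36679925 0.28854931]
 [0.50608882 0.42703918]] [0.4349013  0.35149507] 0.02229278478815533
```

Emit:
{"op": "play_rows", "data": {
  "deltas": [
    [0.0125,-0.003,0,0,0,0.0475],
    [0.0125,-0.003,0,0,0,0.0475],
    [0.0125,-0.003,0,0,0,0.0475],
    [0.0125,-0.003,0,0,0,0.0475],
    [0.0125,-0.003,0,0,0,0.0475],
    [0.0125,-0.003,0,0,0,0.0475],
    [0.0125,-0.003,0,0,0,0.0475],
    [0.0125,-0.003,0,0,0,0.0475],
    [0.0125,-0.003,0,0,0,0.0475],
    [0.0125,-0.003,0,0,0,0.0475]
  ],
  "gripper": 1
}}

```text
clock: 5.9
tool_pos: [0.6377, -0.1574, 0.2714]
orientation: [180.0, 0.1, -2.8]
force: [0.0, -0.8, 0.0]
opening: 0.0876
gripper_force: 0.0
```

Emit:
{"op": "play_rows", "data": {
  "deltas": [
    [0,0,-0.06,0,0,0.008],
    [0,0,-0.06,0,0,0],
    [0,0,-0.06,0,0,0],
    [0,0,0,0,0,0],
    [0,0,0,0,0,0]
  ]
}}

```text
clock: 6.4
tool_pos: [0.6368, -0.1576, 0.1283]
orientation: [179.9, 0.1, -1.7]
force: [0.8, 0.2, 1.6]
opening: 0.0877
gripper_force: 0.0
```

Emit:
{"op": "play_rows", "data": {
  "deltas": [
    [-0.008,0.001,-0.05,0,0,0],
    [0,0,-0.03,0,0,0],
    [0,0,-0.02,0,0,0],
    [0,0,-0.01,0,0,0],
    [0,0,0,0,0,0],
    [0,0,0,0,0,0]
  ]
}}

```text
clock: 7.0
tool_pos: [0.6312, -0.1565, 0.0428]
orientation: [180.0, -0.2, -1.7]
force: [0.4, -0.1, 0.4]
opening: 0.0878
gripper_force: 0.0
```

Emit:
{"op": "play_rows", "data": {
  "deltas": [
    [0,0,0,0,0,0],
    [0,0,0,0,0,0],
    [0,0,0,0,0,0],
    [0,0,0,0,0,0],
    [0,0,0,0,0,0]
  ],
  "gripper": -1
}}

```text
clock: 7.5
tool_pos: [0.6297, -0.1564, 0.041]
orientation: [180.0, -0.0, -1.7]
force: [-0.8, 0.5, 2.7]
opening: 0.0594
gripper_force: 30.0
```

Emit:
{"op": "play_rows", "data": {
  "deltas": [
    [0,0,0.03,0,0,0],
    [0,0,0.06,0,0,0],
    [0,0,0.06,0,0,0],
    [0,0,0.006,0,0,0],
    [0,0,0,0,0,0],
    [-0.02,0.03,0,0,0,0],
    [-0.025,0.045,0,0,0,0],
    [-0.03,0.05,0,0,0,0],
    [-0.03,0.05,0,0,0,0],
    [-0.03,0.05,0,0,0,0]
  ]
}}

```text
clock: 8.5
tool_pos: [0.5191, 0.0244, 0.1633]
orientation: [179.9, 0.2, -1.7]
force: [0.6, 1.0, -1.2]
opening: 0.059
gripper_force: 30.0
```

Emit:
{"op": "play_rows", "data": {
  "deltas": [
    [-0.03,0.05,0,0,0,0],
    [-0.03,0.05,0,0,0,0],
    [-0.03,0.05,0,0,0,0],
    [-0.018,0.05,0,0,0,0],
    [0,0.05,0,0,0,0],
    [0,0.05,0,0,0,0],
    [0,0.05,0,0,0,0],
    [0,0.045,0,0,0,0],
    [0,0.025,0,0,0,0],
    [0,0,0,0,0,0]
  ]
}}

```text
clock: 9.5
tool_pos: [0.4345, 0.3611, 0.1633]
orientation: [179.9, 0.1, -1.6]
force: [0.0, -0.6, -1.8]
opening: 0.0595
gripper_force: 30.0
```

Emit:
{"op": "play_rows", "data": {
  "deltas": [
    [0,0,-0.05,0,0,0],
    [0,0,-0.05,0,0,0],
    [0,0,-0.025,0,0,0],
    [0,0,-0.01,0,0,0],
    [0,0,-0.006,0,0,0],
    [0,0,0,0,0,0],
    [0,0,-0.003,0,0,0],
    [0,0,0,0,0,0]
  ]
}}

```text
clock: 10.3
tool_pos: [0.4354, 0.36, 0.0512]
orientation: [-179.9, -0.0, -1.7]
force: [0.7, 0.5, -1.8]
opening: 0.0593
gripper_force: 30.0
```

Emit:
{"op": "play_rows", "data": {
  "deltas": [
    [0,0,-0.003,0,0,0],
    [0,0,-0.002,0,0,0],
    [0,0,-0.001,0,0,0],
    [0,0,0,0,0,0],
    [0,0,0,0,0,0]
  ]
}}

```text
clock: 10.8
tool_pos: [0.4352, 0.3597, 0.046]
orientation: [-180.0, -0.0, -1.7]
force: [-2.2, -1.3, 6.5]
opening: 0.0589
gripper_force: 30.0
```

Emit:
{"op": "play_rows", "data": {
  "deltas": [
    [0,0,0,0,0,0],
    [0,0,0,0,0,0],
    [0,0,0,0,0,0],
    [0,0,0.01,0,0,0],
    [0,0,0.05,0,0,0],
    [0,0,0.06,0,0,0],
    [0,0,0.06,0,0,0],
    [0,0,0.03,0,0,0],
    [0,0,0,0,0,0]
  ],
  "gripper": 0.85
}}

```text
clock: 11.7
tool_pos: [0.4366, 0.3613, 0.2188]
orientation: [-179.6, -0.3, -1.7]
force: [-0.0, 0.5, -0.7]
opening: 0.081
gripper_force: 0.0
```

Run:
```python
from m import *
C=[cloud(n) for n in('scene','side')]
I,Z=ortho(C,.3,.9,-.32,.5,.002); cv2.imwrite('pics/o3.png',cv2.resize(cv2.medianBlur(I,3),None,fx=1.5,fy=1.5,interpolation=0))
for im,P in C:
    t=P[(abs(P[...,2]-.044)<.006)&(np.hypot(P[...,0]-.435,P[...,1]-.36)<.08)]
    r=cv2.minAreaRect((t[:,:2]*1000).astype(np.float32)); print('tin',r,np.percentile(t[:,2],[5,50,95]))
    for n,y,x in(('p1',(.05,.18),(.35,.52)),('p2',(-.27,-.11),(.34,.5))):
        q=pts(P,0,x,y,(.037,.06)); c,tri=cv2.minEnclosingTriangle((q[:,:2]*1000).astype(np.float32)[:,None]); print(n,len(q),tri[:,0].round(0).tolist())
```

```text
tin ((432.2451477050781, 359.3149108886719), (65.42073822021484, 107.11722564697266), 86.65210723876953) [0.03983091 0.04232014 0.04488916]
p1 400 [[358.0, 125.0], [466.0, 150.0], [462.0, 79.0]]
p2 323 [[453.0, -164.0], [433.0, -238.0], [338.0, -177.0]]
tin ((434.4507751464844, 360.3713073730469), (68.73899841308594, 103.8861083984375), 87.64580535888672) [0.0401426  0.04418338 0.04644283]
p1 351 [[468.0, 151.0], [469.0, 79.0], [355.0, 124.0]]
p2 885 [[346.0, -178.0], [451.0, -167.0], [440.0, -243.0]]
```

View pics/o3.png

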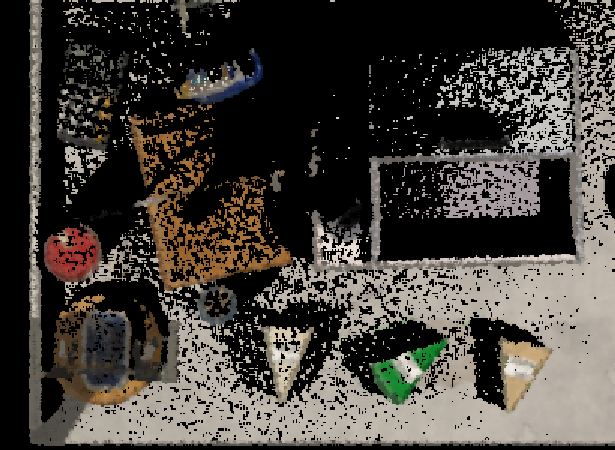

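Tin is flat on the board at (0.434, 0.360). Now portion_b at (0.428, 0.118); I grip slightly high so the gripper body clears the pot.

Emit:
{"op": "play_rows", "data": {
  "deltas": [
    [0,-0.03,0,0,0,-0.004],
    [0,-0.05,0,0,0,-0.004],
    [-0.002,-0.055,0,0,0,-0.004],
    [-0.003,-0.055,0,0,0,0],
    [-0.003,-0.055,0,0,0,0],
    [-0.002,-0.04,0,0,0,0],
    [0,-0.019,-0.03,0,0,0],
    [0,0,-0.06,0,0,0],
    [0,0,0,0,0,0],
    [0,0,0,0,0,0]
  ]
}}

```text
clock: 12.8
tool_pos: [0.4267, 0.1158, 0.1411]
orientation: [179.8, 0.1, -3.8]
force: [0.9, 0.4, 0.4]
opening: 0.0811
gripper_force: 0.0
```

Run:
```python
from m import *
s=get_obs(); print({k:np.round(s[k],4) for k in('clock','tool_pos','orientation','opening')})
im,P=cloud('wrist'); cv2.imwrite('pics/w4.png',im)
q=pts(P,0,(.33,.5),(.05,.18),(.037,.06)); c,tri=cv2.minEnclosingTriangle((q[:,:2]*1000).astype(np.float32)[:,None]); print(len(q),tri[:,0].round(0).tolist())
```

```text
{'clock': np.float64(12.8), 'tool_pos': array([0.4267, 0.1158, 0.1411]), 'orientation': array([ 1.79827e+02,  1.37300e-01, -3.83170e+00]), 'opening': np.float64(0.0811)}
4617 [[475.0, 153.0], [466.0, 77.0], [364.0, 124.0]]
```

View pics/w4.png

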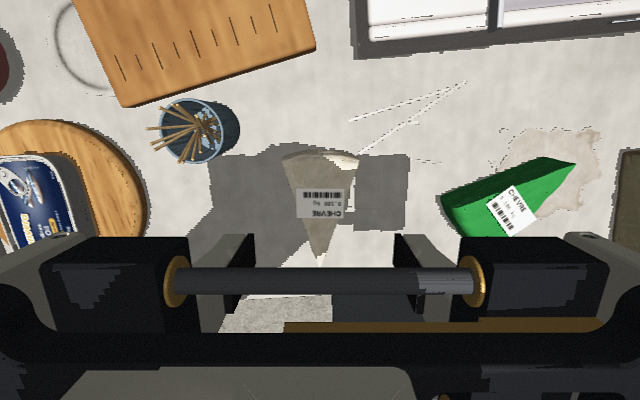

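The wedge (px 320,200) is centred between the jaws, and the pot (195,130) is clear. Next I descend and grip.

Emit:
{"op": "play_rows", "data": {
  "deltas": [
    [0.006,0.003,-0.04,0,0,0],
    [0,0,-0.045,0,0,0],
    [0,0,-0.025,0,0,0],
    [0,0,-0.013,0,0,0],
    [0,0,0,0,0,0],
    [0,0,0,0,0,0]
  ]
}}

```text
clock: 13.45
tool_pos: [0.4329, 0.1197, 0.0444]
orientation: [-179.9, -0.1, -3.8]
force: [-0.8, 0.9, 0.9]
opening: 0.081
gripper_force: 0.0
```

Emit:
{"op": "play_rows", "data": {
  "deltas": [
    [0,0,0,0,0,0],
    [0,0,0,0,0,0],
    [0,0,0,0,0,0],
    [0,0,0,0,0,0],
    [0,0,0,0,0,0],
    [0,0,0.02,0,0,0],
    [0,0,0.05,0,0,0],
    [0,0,0.05,0,0,0],
    [0,0,0.04,0,0,0],
    [0,0,0,0,0,0]
  ],
  "gripper": -1
}}

```text
clock: 14.45
tool_pos: [0.434, 0.1201, 0.1753]
orientation: [-179.7, -0.3, -3.8]
force: [0.8, 0.2, -1.8]
opening: 0.0467
gripper_force: 28.5
```

Run:
```python
from m import *
s=get_obs(); print({k:np.round(s[k],4) for k in('clock','tool_pos','orientation','opening','gripper_force')})
im,P=cloud('wrist'); cv2.imwrite('pics/w5.png',im)
R=s['tool_pos']
q=P[(abs(P[...,1]-R[1])<.05)&(abs(P[...,0]-R[0])<.07)&(P[...,2]>R[2]-.03)&(P[...,2]<R[2]+.012)]; print(len(q),q.min(0),q.max(0))
```

```text
{'clock': np.float64(14.45), 'tool_pos': array([0.434 , 0.1201, 0.1753]), 'orientation': array([-179.7329,   -0.3475,   -3.8103]), 'opening': np.float64(0.0467), 'gripper_force': np.float64(28.5167)}
11486 [0.3948055  0.07861267 0.14538267] [0.47517594 0.15864938 0.18726146]
```

View pics/w5.png

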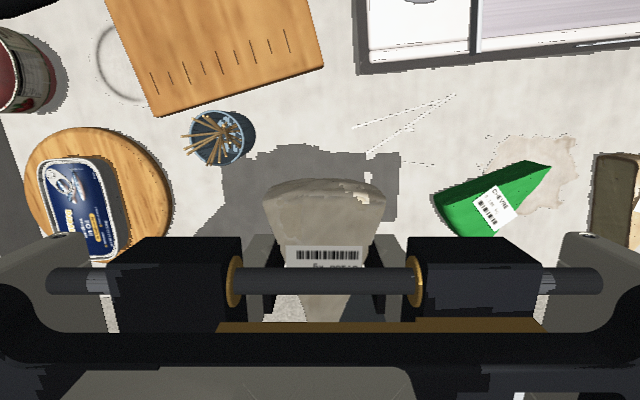

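Emit:
{"op": "play_rows", "data": {
  "deltas": [
    [0.02,-0.02,0,0,0,0.005],
    [0.036,-0.035,0,0,0,0.005],
    [0.036,-0.035,0,0,0,0.005],
    [0.036,-0.035,0,0,0,0.005],
    [0.036,-0.035,0,0,0,0.005],
    [0.036,-0.035,0,0,0,0.003],
    [0.036,-0.035,0,0,0,0],
    [0.015,-0.015,0,0,0,0],
    [0,0,-0.03,0,0,0],
    [0,0,-0.04,0,0,0]
  ]
}}

```text
clock: 15.5
tool_pos: [0.633, -0.078, 0.1134]
orientation: [-180.0, 0.0, 1.1]
force: [0.9, -0.1, -2.7]
opening: 0.0468
gripper_force: 28.5
```

Emit:
{"op": "play_rows", "data": {
  "deltas": [
    [0,0,-0.04,0,0,0],
    [0,0,-0.02,0,0,0],
    [0,0,-0.01,0,0,0],
    [0,0,0,0,0,0],
    [0,0,0,0,0,0]
  ]
}}

```text
clock: 16.0
tool_pos: [0.632, -0.0772, 0.058]
orientation: [180.0, 0.1, 1.2]
force: [-0.3, -0.0, -2.4]
opening: 0.0465
gripper_force: 28.5
```

Emit:
{"op": "play_rows", "data": {
  "deltas": [
    [0,0,-0.002,0,0,0],
    [0,0,-0.001,0,0,0],
    [0,0,0,0,0,0]
  ]
}}

```text
clock: 16.3
tool_pos: [0.6325, -0.0772, 0.0574]
orientation: [180.0, 0.0, 1.2]
force: [-4.4, 1.4, 7.0]
opening: 0.0466
gripper_force: 29.2
```

Emit:
{"op": "play_rows", "data": {
  "deltas": [
    [0,0,0,0,0,0],
    [0,0,0,0,0,0],
    [0,0,0,0,0,0],
    [0,0,0.01,0,0,0],
    [0,0,0.04,0,0,0],
    [0,0,0.06,0,0,0],
    [0,0,0.06,0,0,0],
    [0,0,0,0,0,0]
  ],
  "gripper": 0.6
}}

```text
clock: 17.1
tool_pos: [0.6368, -0.0774, 0.2015]
orientation: [180.0, -0.7, 1.3]
force: [2.0, 0.3, -0.2]
opening: 0.0698
gripper_force: 0.0
```

Run:
```python
from m import *
C=[cloud(n) for n in('scene','side')]
I,Z=ortho(C,.3,.9,-.32,.5,.002); cv2.imwrite('pics/o6.png',cv2.resize(cv2.medianBlur(I,3),None,fx=1.5,fy=1.5,interpolation=0))
for im,P in C:
    for n,y,x,z in(('b',(-.15,.0),(.56,.70),(.05,.068)),('a',(-.29,-.11),(.32,.52),(.04,.06))):
        q=pts(P,0,x,y,z)
        if len(q)<5: continue
        c,tri=cv2.minEnclosingTriangle((q[:,:2]*1000).astype(np.float32)[:,None]); print(n,len(q),tri[:,0].round(0).tolist(),q[:,2].max())
```

```text
b 400 [[561.0, -73.0], [691.0, -21.0], [692.0, -152.0]] 0.06795971717210048
a 282 [[432.0, -239.0], [338.0, -173.0], [454.0, -165.0]] 0.05309546022273226
b 950 [[462.0, -9.0], [693.0, 5.0], [692.0, -158.0]] 0.06789286902285735
a 831 [[438.0, -241.0], [346.0, -178.0], [454.0, -164.0]] 0.05099052967264733
```

View pics/o6.png

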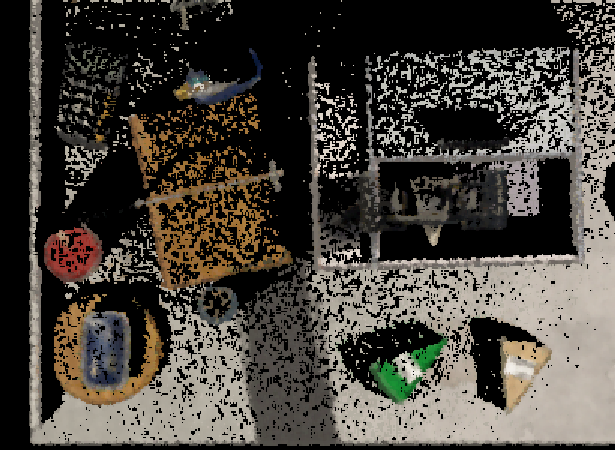

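Portion_b is in the well. portion_a is unmoved, so it is next, with its grip point at (0.411, −0.194) and yaw −14.7°.

Emit:
{"op": "play_rows", "data": {
  "deltas": [
    [-0.03,-0.015,0,0,0,-0.02],
    [-0.045,-0.023,0,0,0,-0.02],
    [-0.05,-0.027,0,0,0,-0.02],
    [-0.05,-0.027,0,0,0,-0.02],
    [-0.05,-0.027,0,0,0,-0.008],
    [-0.04,-0.02,0,0,0,0],
    [-0.017,-0.007,-0.03,0,0,0],
    [0,0,-0.05,0,0,0],
    [0,0,0,0,0,0],
    [0,0,0,0,0,0]
  ],
  "gripper": 1
}}

```text
clock: 18.2
tool_pos: [0.4067, -0.1941, 0.1286]
orientation: [179.9, 0.2, -14.6]
force: [0.8, -0.1, 0.1]
opening: 0.0875
gripper_force: 0.0
```

Run:
```python
from m import *
s=get_obs(); print({k:np.round(s[k],4) for k in('clock','tool_pos','orientation','opening')})
im,P=cloud('wrist'); cv2.imwrite('pics/w7.png',im)
q=pts(P,0,(.3,.5),(-.27,-.11),(.04,.06)); c,tri=cv2.minEnclosingTriangle((q[:,:2]*1000).astype(np.float32)[:,None]); print(len(q),tri[:,0].round(0).tolist())
```

```text
{'clock': np.float64(18.2), 'tool_pos': array([ 0.4067, -0.1941,  0.1286]), 'orientation': array([ 1.799353e+02,  1.562000e-01, -1.462400e+01]), 'opening': np.float64(0.0875)}
5331 [[434.0, -242.0], [346.0, -174.0], [463.0, -170.0]]
```

View pics/w7.png

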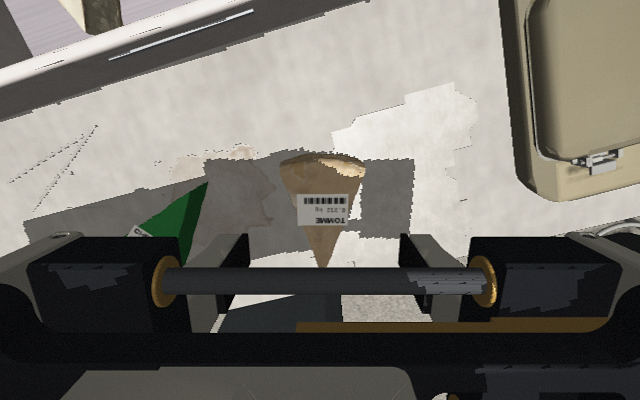

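Emit:
{"op": "play_rows", "data": {
  "deltas": [
    [0.007,0,-0.04,0,0,0],
    [0,0,-0.04,0,0,0],
    [0,0,-0.02,0,0,0],
    [0,0,-0.008,0,0,0],
    [0,0,0,0,0,0],
    [0,0,0,0,0,0]
  ]
}}

```text
clock: 18.85
tool_pos: [0.414, -0.194, 0.0435]
orientation: [-180.0, -0.1, -14.6]
force: [0.1, 0.4, -0.1]
opening: 0.0876
gripper_force: 0.0
```

Emit:
{"op": "play_rows", "data": {
  "deltas": [
    [0,0,0,0,0,0],
    [0,0,0,0,0,0],
    [0,0,0,0,0,0],
    [0,0,0,0,0,0],
    [0,0,0,0,0,0],
    [0,0,0.02,0,0,0],
    [0,0,0.05,0,0,0],
    [0,0,0.05,0,0,0],
    [0,0,0.03,0,0,0],
    [0,0,0,0,0,0]
  ],
  "gripper": -1
}}

```text
clock: 19.85
tool_pos: [0.4147, -0.1943, 0.1658]
orientation: [-179.9, -0.4, -14.6]
force: [-0.9, 0.2, -0.9]
opening: 0.0506
gripper_force: 28.2
```

Emit:
{"op": "play_rows", "data": {
  "deltas": [
    [0.02,0,0,0,0,0.015],
    [0.04,0.002,0,0,0,0.015],
    [0.045,0.002,0,0,0,0.015],
    [0.05,0.002,0,0,0,0.015],
    [0.05,0.002,0,0,0,0.015],
    [0.045,0.002,0,0,0,0.014],
    [0.028,0.001,0,0,0,0],
    [0,0,0,0,0,0],
    [0,0,-0.04,0,0,0],
    [0,0,-0.04,0,0,0]
  ]
}}

```text
clock: 20.85
tool_pos: [0.6347, -0.1851, 0.0971]
orientation: [-180.0, -0.0, 1.3]
force: [-0.4, 0.3, -2.5]
opening: 0.0506
gripper_force: 28.2
```

Emit:
{"op": "play_rows", "data": {
  "deltas": [
    [0,0,-0.03,0,0,0],
    [0,0,-0.015,0,0,0],
    [0,0,-0.006,0,0,0],
    [0,0,-0.003,0,0,0],
    [0,0,0,0,0,0],
    [0,0,0,0,0,0]
  ]
}}

```text
clock: 21.45
tool_pos: [0.6349, -0.1855, 0.0572]
orientation: [180.0, -0.0, 1.4]
force: [-5.1, 0.6, 9.0]
opening: 0.0504
gripper_force: 29.0
```

Contact. I release, rise and check.

Emit:
{"op": "play_rows", "data": {
  "deltas": [
    [0,0,0,0,0,0],
    [0,0,0,0,0,0],
    [0,0,0,0,0,0],
    [0,0,0.01,0,0,0],
    [0,0,0.04,0,0,0],
    [0,0,0.06,0,0,0],
    [0,0,0.06,0,0,0],
    [-0.06,0,0.03,0,0,0],
    [-0.06,0.03,0.03,0,0,0],
    [0,0.03,0,0,0,0]
  ],
  "gripper": 0.6
}}

```text
clock: 22.45
tool_pos: [0.5471, -0.1413, 0.2385]
orientation: [-180.0, -0.3, 1.3]
force: [1.2, -0.2, 0.4]
opening: 0.0701
gripper_force: 0.0
```

Run:
```python
from m import *
s=get_obs(); print({k:np.round(s[k],4) for k in('clock','tool_pos','orientation','opening')})
im,P=cloud('wrist'); cv2.imwrite('pics/w8.png',im); np.save('w8.npy',P)
m=((P[...,2]>.05)&(P[...,2]<.067)&(P[...,0]>.56)&(P[...,0]<.684)&(P[...,1]>-.255)&(P[...,1]<-.01)).astype(np.uint8); m=cv2.morphologyEx(m,cv2.MORPH_OPEN,np.ones((3,3)))
n,l,st,ce=cv2.connectedComponentsWithStats(m)
for i in range(1,n):
    if st[i,4]>150: q=P[l==i]; print(st[i],q.min(0).round(3),q.max(0).round(3))
b=pts(P,0,(.57,.67),(-.01,.09),(.091,.12)); print('bar',cv2.minAreaRect((b[:,:2]*1000).astype(np.float32)))
```

```text
{'clock': np.float64(22.45), 'tool_pos': array([ 0.5471, -0.1413,  0.2385]), 'orientation': array([-179.9928,   -0.3231,    1.269 ]), 'opening': np.float64(0.0701)}
[ 232   64   62  100 3388] [ 0.57  -0.109  0.05 ] [ 0.671 -0.046  0.06 ]
[ 335   65   67   97 3516] [ 0.575 -0.218  0.05 ] [ 0.672 -0.151  0.065]
[294 172  63   3 189] [ 0.56  -0.178  0.05 ] [ 0.563 -0.109  0.067]
bar ((620.853515625, 37.427452087402344), (12.28345775604248, 42.1882209777832), 32.84566116333008)
```

View pics/w8.png

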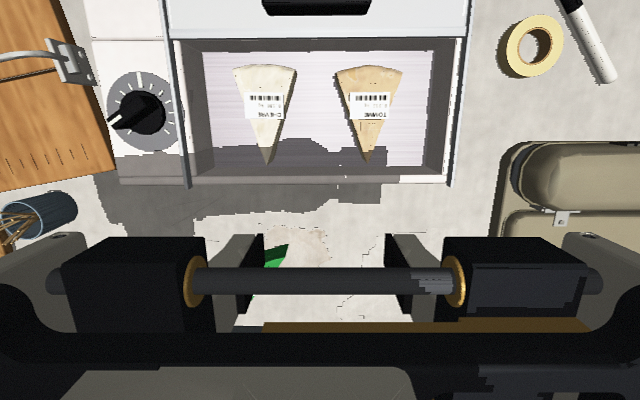

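Both wedges lie flat in the well, at px (263,115) and (370,110). The dial pointer at (115,127) points front-left, so the dial reads about 1.02 rad, and the long mark is at (140,80). Now I shut the cover.

Emit:
{"op": "play_rows", "data": {
  "deltas": [
    [0.01,0.001,0,0,0,-0.0455],
    [0.02,0.001,0,0,0,-0.0455],
    [0.025,0.001,0,0,0,-0.0455],
    [0.025,0.001,0,0,0,-0.0455],
    [0.025,0.001,0,0,0,-0.0455],
    [0.025,0.001,0,0,0,-0.0455],
    [0.025,0.001,0,0,0,-0.0455],
    [0.025,0.001,0,0,0,-0.0455],
    [0.02,0.001,0,0,0,-0.0455],
    [0.007,0.002,0,0,0,-0.0455]
  ],
  "gripper": -0.2
}}

```text
clock: 23.5
tool_pos: [0.7164, -0.132, 0.2334]
orientation: [180.0, -0.0, -80.9]
force: [-0.9, 1.1, -0.8]
opening: 0.0347
gripper_force: 0.0
```

Emit:
{"op": "play_rows", "data": {
  "deltas": [
    [0,0,0,0,0,-0.0445],
    [0,0,0,0,0,0],
    [0,0,0,0,0,0]
  ]
}}

```text
clock: 23.8
tool_pos: [0.7152, -0.132, 0.234]
orientation: [180.0, -0.0, -88.3]
force: [-0.7, -0.1, 0.1]
opening: 0.0347
gripper_force: 0.0
```

Emit:
{"op": "play_rows", "data": {
  "deltas": [
    [-0.003,0,-0.05,0,0,0],
    [0,0,-0.06,0,0,0],
    [0,0,-0.03,0,0,0],
    [0,0,-0.023,0,0,0],
    [0,0,0,0,0,0],
    [0,0,0,0,0,0]
  ]
}}

```text
clock: 24.4
tool_pos: [0.7131, -0.1321, 0.1042]
orientation: [-180.0, -0.0, -88.4]
force: [0.1, -0.1, 0.0]
opening: 0.0348
gripper_force: 0.0
```

Emit:
{"op": "play_rows", "data": {
  "deltas": [
    [0,0,0,0,0,0],
    [0,0,0,0,0,0],
    [0,0,0,0,0,0],
    [0,0,0,0,0,0]
  ],
  "gripper": -1
}}

```text
clock: 24.8
tool_pos: [0.7132, -0.132, 0.1045]
orientation: [-179.9, -0.0, -88.5]
force: [-0.4, 0.7, 2.5]
opening: 0.0119
gripper_force: 30.0
```

Emit:
{"op": "play_rows", "data": {
  "deltas": [
    [-0.01,-0.0003,0,0,0,0],
    [-0.02,-0.0005,0,0,0,0],
    [-0.02,-0.0005,0,0,0,0],
    [-0.02,-0.0005,0,0,0,0],
    [-0.02,-0.0005,0,0,0,0],
    [-0.02,-0.0005,0,0,0,0],
    [-0.02,-0.0005,0,0,0,0],
    [-0.02,-0.0005,0,0,0,0],
    [-0.015,-0.0004,0,0,0,0],
    [0,0,0,0,0,0]
  ]
}}

```text
clock: 25.8
tool_pos: [0.5792, -0.1359, 0.1044]
orientation: [-180.0, -0.0, -88.5]
force: [-1.5, -2.3, 5.1]
opening: 0.0117
gripper_force: 30.0
```

Emit:
{"op": "play_rows", "data": {
  "deltas": [
    [-0.006,0,0,0,0,0],
    [0,0,0,0,0,0],
    [-0.003,0,0,0,0,0],
    [0,0,0,0,0,0],
    [0,0,0,0,0,0]
  ]
}}

```text
clock: 26.3
tool_pos: [0.5756, -0.136, 0.1044]
orientation: [-179.8, -0.1, -88.5]
force: [5.6, -5.9, 2.9]
opening: 0.0115
gripper_force: 30.0
```

Emit:
{"op": "play_rows", "data": {
  "deltas": [
    [-0.002,0,0,0,0,0],
    [0,0,0,0,0,0],
    [0,0,0,0,0,0]
  ]
}}

```text
clock: 26.6
tool_pos: [0.5756, -0.1359, 0.1045]
orientation: [-179.6, -0.1, -88.5]
force: [11.3, -7.5, -2.3]
opening: 0.0116
gripper_force: 30.0
```

Emit:
{"op": "play_rows", "data": {
  "deltas": [
    [0,0,0,0,0,0],
    [0,0,0,0,0,0],
    [0,0,0.03,0,0,0],
    [0,0,0.06,0,0,0],
    [0.011,0.04,0.03,0,0,0.04],
    [0.011,0.05,0,0,0,0.045],
    [0.015,0.05,0,0,0,0.045],
    [0.015,0.05,0,0,0,0.044],
    [0.003,0.028,0,0,0,0],
    [0,0,0,0,0,0]
  ],
  "gripper": -0.2
}}

```text
clock: 27.6
tool_pos: [0.6153, 0.0419, 0.1984]
orientation: [179.9, 0.1, -57.1]
force: [0.4, -0.5, -0.2]
opening: 0.0352
gripper_force: 0.0
```

Run:
```python
from m import *
s=get_obs(); print({k:np.round(s[k],4) for k in('clock','tool_pos','orientation','opening')})
for n in('scene','side'):
    im,P=cloud(n); cv2.imwrite(f'pics/{n}9.png',im)
    r=pts(P,0,(.52,.8),(-.2,-.06),(.09,.112)); print('rib',len(r),cv2.minAreaRect((r[:,:2]*1000).astype(np.float32)))
a=cv2.imread('pics/side9.png')[140:270,280:520]; cv2.imwrite('pics/c9.png',cv2.resize(a,None,fx=3,fy=3))
```

```text
{'clock': np.float64(27.6), 'tool_pos': array([0.6153, 0.0419, 0.1984]), 'orientation': array([ 1.798966e+02,  7.930000e-02, -5.705290e+01]), 'opening': np.float64(0.0352)}
rib 158 ((572.7732543945312, -134.8548126220703), (15.988676071166992, 94.39656829833984), 1.5899995565414429)
rib 332 ((574.1394653320312, -135.43450927734375), (13.274567604064941, 92.37664031982422), 1.907000184059143)
```

View pics/c9.png

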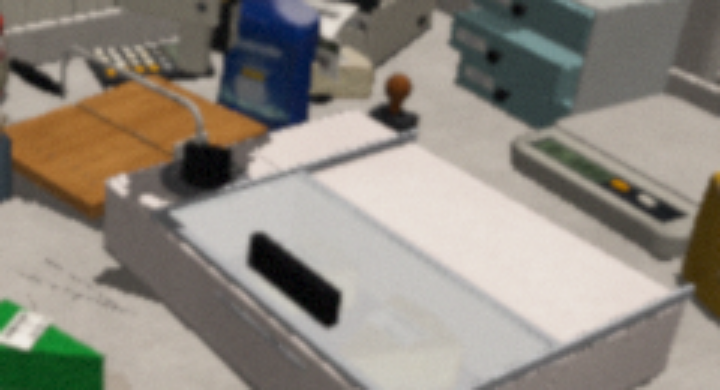

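Emit:
{"op": "play_rows", "data": {
  "deltas": [
    [0.005,-0.005,0,0,0,0],
    [0,0,-0.05,0,0,0],
    [0,0,-0.04,0,0,0],
    [0,0,-0.02,0,0,0],
    [0,0,-0.01,0,0,0],
    [0,0,0,0,0,0]
  ]
}}

```text
clock: 28.3
tool_pos: [0.6195, 0.0338, 0.1026]
orientation: [179.9, 0.0, -57.3]
force: [-0.1, 0.1, 0.2]
opening: 0.035
gripper_force: 0.0
```

Emit:
{"op": "play_rows", "data": {
  "deltas": [
    [0,0,0,0,0,0],
    [0,0,0,0,0,0],
    [0,0,0,0,0,0],
    [0,0,0,0,0,0]
  ],
  "gripper": -1
}}

```text
clock: 28.7
tool_pos: [0.6219, 0.036, 0.1047]
orientation: [-179.7, -0.1, -57.2]
force: [4.8, 2.1, 0.5]
opening: 0.0118
gripper_force: 30.0
```

Emit:
{"op": "play_rows", "data": {
  "deltas": [
    [0.001,0.006,0,0,0,0],
    [0,0,0,0,0,0],
    [0,0,0,0,0,-0.04],
    [0,0,0,0,0,-0.04],
    [0,0,0,0,0,-0.04]
  ]
}}

```text
clock: 29.2
tool_pos: [0.621, 0.0362, 0.1047]
orientation: [179.9, -0.3, -79.1]
force: [2.8, -17.1, 3.6]
opening: 0.0123
gripper_force: 30.0
```

Emit:
{"op": "play_rows", "data": {
  "deltas": [
    [0.001,-0.003,0,0,0,-0.04],
    [0,-0.001,0,0,0,-0.04],
    [0,0,0,0,0,-0.04],
    [0,0,0,0,0,-0.04]
  ]
}}

```text
clock: 29.6
tool_pos: [0.6198, 0.0359, 0.1046]
orientation: [179.9, -0.1, -107.9]
force: [-9.5, -0.7, 11.4]
opening: 0.0117
gripper_force: 30.0
```

Emit:
{"op": "play_rows", "data": {
  "deltas": [
    [-0.001,0,0,0,0,-0.044],
    [0,0,0,0,0,-0.044],
    [0,0,0,0,0,-0.044],
    [0,0,0,0,0,-0.044],
    [0,0,0,0,0,-0.044],
    [0,0,0,0,0,-0.044],
    [0,0,0,0,0,-0.044],
    [0,0,0,0,0,-0.044],
    [0,0,0,0,0,-0.042],
    [0,0,0,0,0,0]
  ]
}}

```text
clock: 30.6
tool_pos: [0.618, 0.0383, 0.1046]
orientation: [179.9, -0.2, -178.8]
force: [-14.4, 9.4, 15.0]
opening: 0.0119
gripper_force: 30.0
```

Emit:
{"op": "play_rows", "data": {
  "deltas": [
    [0,0,0,0,0,0],
    [0,0,0,0,0,0],
    [0,0,0,0,0,0]
  ]
}}

```text
clock: 30.9
tool_pos: [0.618, 0.0383, 0.1046]
orientation: [179.9, -0.2, -178.5]
force: [-14.2, 10.6, 14.2]
opening: 0.0116
gripper_force: 30.0
```

Emit:
{"op": "play_rows", "data": {
  "deltas": [
    [0,0,0,0,0,0],
    [0,0,0,0,0,0],
    [0,0,0,0,0,0],
    [0,0,0.03,0,0,0],
    [0,0,0.05,0,0,0],
    [0,0,0.06,0,0,0],
    [0.05,-0.03,0.04,0,0,0],
    [0.05,-0.03,0,0,0,0],
    [0.03,-0.03,0,0,0,0],
    [0,0,0,0,0,0]
  ],
  "gripper": -0.2
}}

```text
clock: 31.9
tool_pos: [0.7222, -0.0357, 0.2422]
orientation: [-180.0, -0.1, -178.7]
force: [0.4, -0.3, -0.2]
opening: 0.0352
gripper_force: 0.0
```

Run:
```python
from m import *
s=get_obs(); print({k:np.round(s[k],4) for k in('clock','tool_pos','orientation','force')})
im,P=cloud('wrist'); cv2.imwrite('pics/w10.png',im)
b=pts(P,0,(.57,.67),(-.01,.09),(.092,.12)); print('bar',len(b),cv2.minAreaRect((b[:,:2]*1000).astype(np.float32)))
for n in('scene','side'):
    im,P=cloud(n)
    r=pts(P,0,(.52,.8),(-.2,-.06),(.09,.112)); print('rib',cv2.minAreaRect((r[:,:2]*1000).astype(np.float32))[0])
    b=pts(P,0,(.57,.67),(-.01,.09),(.092,.12)); print('bar',len(b),cv2.minAreaRect((b[:,:2]*1000).astype(np.float32)))
    t=P[(abs(P[...,2]-.044)<.006)&(np.hypot(P[...,0]-.435,P[...,1]-.36)<.08)]
    print('tin',cv2.minAreaRect((t[:,:2]*1000).astype(np.float32)))
```

```text
{'clock': np.float64(31.9), 'tool_pos': array([ 0.7222, -0.0357,  0.2422]), 'orientation': array([-1.799501e+02, -7.130000e-02, -1.787164e+02]), 'force': array([ 0.3685, -0.2849, -0.248 ])}
bar 755 ((622.0075073242188, 36.81230545043945), (40.97640609741211, 12.21239185333252), 1.3638358116149902)
rib (571.9178466796875, -135.47312927246094)
bar 86 ((616.7294921875, 39.86311340332031), (16.460588455200195, 41.27717208862305), 88.29054260253906)
tin ((432.8326416015625, 358.929931640625), (65.29403686523438, 106.8778305053711), 89.23583984375)
rib (573.9697875976562, -135.93885803222656)
bar 99 ((619.9154052734375, 37.48442840576172), (40.49931716918945, 15.31125545501709), 0.22231273353099823)
tin ((434.0768127441406, 359.1424560546875), (67.83403778076172, 104.42159271240234), 89.03079986572266)
```

View pics/w10.png

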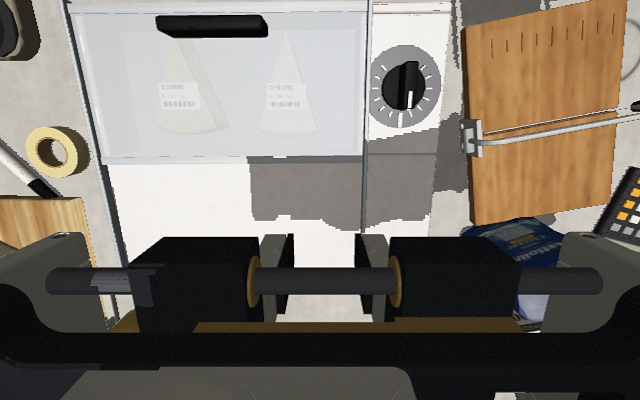

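The pointer stands on the long mark with the bar at 1.4°, matching the keeper's yaw. The cover is shut, the wedges are inside and the tin is on the board, so I hand in.

```bash
python3 -c "
from plant import *
print(close_job())"
```

```text
the job is handed in; nothing more can be done
None
```

I handed the job in at about 32 s of simulated time; no verdict came back, but my last camera check showed the tin flat on the round board, both cheese portions in the well, the cover shut and the dial pointer on the long mark.

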